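# Load the coating stand and earth it

## Robot

A 6-joint arm with a two-finger parallel gripper is mounted at the origin on the work surface. World frame = base frame: x ahead of the robot, y to its left, z up, the work surface at z = 0. Lengths are in m, angles in degrees, forces in N, time in s.
With the tool pointing down it reaches from about 0.375 to 0.9 m from the base axis. Payload 3.1 kg.
Tool frame: the origin (TCP) lies between the finger pads; the fingertips stand 11 mm ahead of it and the grasp point (between the pads) lies 8 mm behind it; z points along the fingers, y is the line along which they close (so a half turn about z gives the same grasp; the last joint's range is limited). The gripper opens to 87 mm and grips with 3 to 60 N. Pads are 19 mm wide; open, the fingers measure 117 mm over their backs; the gripper's body (75 mm by 190 mm) begins 51 mm behind the grasp point.
Start: joints at [56.236, 30.224, 82.088, -0, 67.689, -10.227], TCP at [0.25, 0.573, 0.234] pointing down, gripper open.
Joint ranges: [-176.69, 176.69], [-43.24, 126.21], [12.49, 139.97], [-82, 262], [0, 151.66], [-163.58, 163.58]. Speed limits (degrees/s): [159.86, 159.86, 180, 180, 180, 180].

## Interface

Orientations are given as a 3x3 rotation matrix whose columns are the frame's x, y, z axes.
In Python, from rig import bot, viewer, workorder, models gives the robot as it stands.
- The arm moves only by the shell command python3 -m jog 'ROWS'. ROWS is JSON, a list of rows, each a list of 7 numbers: the opening, from 0 (shut) to 1 (fully open), then the shift along the tool's x, y, z in m, then the turn, a rotation vector about the tool's x, y, z in degrees. In form: [[claw, x, y, z, ax, ay, az], ...]. A call has 1 to 20 rows; each row is the pose to reach, as a shift and turn from the pose commanded when the call began, along the tool's axes at that moment; what a row does not reach only later rows make up. A row lasts 1/8 s, in which the tool goes at most 62.5 mm and 10.7 degrees, less where a joint would pass 70% of its speed; a pose out of reach is approached as far as the arm can. A call with a gripper value outside its range is refused whole. The fingers move at their own pace and stop on an object; the grip force is fixed at half the most. Time passes only in rows, so rows that repeat a pose let the fingers close. It gives the time, the measured TCP pose, the force, the opening and the grip force at its end, in the units of the state.
- bot.read_state(): the state, without advancing time (a new reading comes with each control period).
- viewer.capture(name): name is "scene" or "top" or "wrist"; returns (picture, depth): 384x512x3 uint8, blue, green, red; 384x512 float32, m along the optical axis (not along the pixel's ray), 0 where there is no reading.
- viewer.camera_info(name): a dict with "fx", "fy", "cx", "cy" (pixels), "world_to_cam" (4x4, takes a point from world to camera coordinates). Camera axes: x right, y down, z forward; pixel columns grow to the right and rows downward; lengths in m; the calibration is good to about 2 mm. A picture is of the moment at which its call begins: read the wrist's pose just before it. camera_info takes no time and is no camera call; for the wrist camera it gives the pose at the moment of the call.
- workorder.hand_in(): hands the job in; it is judged then, once.
Trained networks look in the newest picture that a camera, given by its name, has taken for a name from the list of things; names that differ only in an ending like _2 or _b are one class to them, and where a whole thing is asked for, a point or a joint stands for the part that bears it (a point fixed in the world has none). Each returns a list of dicts, best first, with "p" (0 to 1); they miss things now and then, are a little off and sometimes report something else, mostly with a low value. They report only what shows in the picture. A call takes as long as a camera call. They do not tell look-alikes from the thing itself.
- models.outline_of(camera, thing): "mask" (384x512 bool, what is visible of it).
- models.tip_of(camera, thing): "xyz" ([x, y, z] in m, in world coordinates, good to about 4 mm: a listed point, or the origin of a listed thing).
The state is a dict: "time_s": time; "joint_positions": joint angles; "qvel": joint speeds; "tau": joint torques, N m; "position": TCP position; "tcp_rot": TCP orientation; "force": force on the tool from outside, world axes, zero at the start; "moment": the same for the moment, N m; "opening": opening from 0.0 (shut) to 1.0 (fully open); "grasp_force": force on a finger pad.
Only numpy, scipy, OpenCV 4.12 (cv2) and the standard library are available. Lean on these libraries where they do the work, as an engineer would, in place of code of your own. Each camera call takes 0.05 s, during which the arm holds its last target. There are 200 camera calls.

## Task

Get the parts ready for coating: hang every lantern on the bench by its handle, each on a hook of its own on the stand, and balance each of the two wall plates flat on top of a ball of its own on the ball rest. Once all of them are in place, press the sprung earthing lever down until its catch holds it, and let go. Leave the spray can and the jar alone.

Things in the scene. Friction and masses are not known exactly. Their poses are not given: they have to be found in the camera images.
- lantern0: steel lantern, one of two or three alike (None if absent): a closed box 60 (x) x 90 (y) x 72 mm high with slotted sides and a rigid bail handle standing on its top. Origin: centre of its underside, z up through the handle. 0.18 to 0.33 kg.
- lantern0_bar (a point): middle of that lantern's handle bar: a level round bar 10 mm thick along the lantern's y, 84 mm between the centres of its two 8 mm uprights, 150 mm above the underside, 73 mm of free space beneath it. Pinched by the bar it swings to hang upright. If dropped it may lie on its side; the bar can then be pinched about 30 mm above the table.
- lantern1: steel lantern, one of two or three alike (None if absent): a closed box 60 (x) x 90 (y) x 72 mm high with slotted sides and a rigid bail handle standing on its top. Origin: centre of its underside, z up through the handle. 0.18 to 0.33 kg.
- lantern1_bar (a point): middle of that lantern's handle bar: a level round bar 10 mm thick along the lantern's y, 84 mm between the centres of its two 8 mm uprights, 150 mm above the underside, 73 mm of free space beneath it. Pinched by the bar it swings to hang upright. If dropped it may lie on its side; the bar can then be pinched about 30 mm above the table.
- lantern2: steel lantern, one of two or three alike (None if absent): a closed box 60 (x) x 90 (y) x 72 mm high with slotted sides and a rigid bail handle standing on its top. Origin: centre of its underside, z up through the handle. 0.18 to 0.33 kg.
- lantern2_bar (a point): middle of that lantern's handle bar: a level round bar 10 mm thick along the lantern's y, 84 mm between the centres of its two 8 mm uprights, 150 mm above the underside, 73 mm of free space beneath it. Pinched by the bar it swings to hang upright. If dropped it may lie on its side; the bar can then be pinched about 30 mm above the table.
- plate0: wall plate, one of two alike: plain aluminium slab 100 (x) x 55 (y) x 18 mm (z) with two dark screw holes, both faces alike. Origin: its centre. 0.19 to 0.35 kg.
- plate1: wall plate, one of two alike: plain aluminium slab 100 (x) x 55 (y) x 18 mm (z) with two dark screw holes, both faces alike. Origin: its centre. 0.19 to 0.35 kg.
- stand: fixed hook stand: foot plate 110 x 460 x 12 mm (centred 20 mm to -x of the origin), two posts and a 16 mm square crossbar along its y, directly over the origin, centre 246 mm up. Three hooks stick out to -x, each a pair of 7 mm prongs 48 mm apart in y, so that fingers fit between. Origin: on the table under the crossbar.
- hook0 (a point): where the middle of a handle bar hangs on hook 0: 60 mm in front (-x) of the crossbar, y = +125 mm on the stand; axes as the stand's. Each prong has a level bottom 24 mm long under this point (its top 5 mm below it) and an upturned tip 23 mm in front of it, whose top is 18 mm above this point. Bring the bar in from the front above the tips, the box below the prongs, then lower.
- hook1 (a point): where the middle of a handle bar hangs on hook 1: 60 mm in front (-x) of the crossbar, y = 0 mm on the stand; axes as the stand's. Each prong has a level bottom 24 mm long under this point (its top 5 mm below it) and an upturned tip 23 mm in front of it, whose top is 18 mm above this point. Bring the bar in from the front above the tips, the box below the prongs, then lower.
- hook2 (a point): where the middle of a handle bar hangs on hook 2: 60 mm in front (-x) of the crossbar, y = -125 mm on the stand; axes as the stand's. Each prong has a level bottom 24 mm long under this point (its top 5 mm below it) and an upturned tip 23 mm in front of it, whose top is 18 mm above this point. Bring the bar in from the front above the tips, the box below the prongs, then lower.
- rests: fixed double ball rest: base plate 210 (x) x 90 (y) x 12 mm with two steel balls of 100 mm diameter, 120 mm apart along x. Origin: on the table under the middle.
- ball_top0 (a point): top of ball 0, 116 mm above the table, at x = -60 mm on the rest. A plate laid flat and centred on it stays balanced.
- ball_top1 (a point): top of ball 1, 116 mm above the table, at x = +60 mm on the rest. A plate laid flat and centred on it stays balanced.
- earth: fixed earthing switch: base plate 210 (x) x 100 (y) x 12 mm; the lever's hinge is at x = +75 mm, 50 mm above the table, and the lever points to -x. A catch housing 70 mm high stands beside the lever at x = -25 mm, y = +32 to +54 mm. Origin: on the table under the plate's middle (5 mm to -y of its centre line).
- earth_lever (a joint): angle of the sprung lever (rad): 0 sprung up; grows as it is pressed down. Just before the end, at about 0.46, the catch snaps over it and holds it at about 0.45; the end stop is at 0.50. Pressing the pad takes about 3 N at first, 5 to 10 N near the end. Let go before that, it springs back to 0.
- earth_pad (a point): middle of the top of the lever's black press pad, 44 x 44 mm, 162 mm from the hinge, 8 mm above the lever's axis line: about 128 mm above the table when up, 58 mm when held down (50 mm at the end stop); it moves in an arc about the hinge, some 20 mm to -x on the way down.
- spray_can: bystander behind the stand: yellow spray can, 66 mm diameter, 190 mm high. Origin: centre of its underside.
- jar: bystander behind the stand: clear jar, 100 mm diameter, 130 mm high. Origin: centre of its underside.
- welded_nut: bystander fixed to the table between the lanterns and the stand: a big nut, 48 mm across and 30 mm high, on a 75 x 70 mm plate. Origin: underside.
- pipe_end: bystander fixed to the table between the lanterns and the stand: a pipe end lying down, 42 mm diameter, 50 mm long. Origin: underside.
Not all that is in view belongs to the job. What is shaped like the lantern1 but pink is not meant.

How it is judged (in metres and radians):
On the way, in this order (a step that is already met when the one before it is completed fails the run):
1. every lantern hangs on a hook and both plates are balanced on the balls ((distance between lantern0_bar and hook0 below 0.025 m or distance between lantern0_bar and hook1 below 0.025 m or distance between lantern0_bar and hook2 below 0.025 m) and angle between each of lantern0, lantern1, lantern2's own z axis and vertical below 0.6 rad and (distance between lantern1_bar and hook0 below 0.025 m or distance between lantern1_bar and hook1 below 0.025 m or distance between lantern1_bar and hook2 below 0.025 m) and (distance between lantern2_bar and hook0 below 0.025 m or distance between lantern2_bar and hook1 below 0.025 m or distance between lantern2_bar and hook2 below 0.025 m) and (distance between plate0 and ball_top0 below 0.027 m or distance between plate0 and ball_top1 below 0.027 m) and (angle between plate0's own z axis and vertical below 0.3 rad or angle between plate0's own z axis and vertical above 2.84 rad) and contact force between each of plate0, plate1 and rests above 0.3 N and (distance between plate1 and ball_top0 below 0.027 m or distance between plate1 and ball_top1 below 0.027 m) and (angle between plate1's own z axis and vertical below 0.3 rad or angle between plate1's own z axis and vertical above 2.84 rad)), for 0.2 s.
2. then the earthing lever is pressed down to its catch (value of joint earth_lever above 0.425 rad), for 0.2 s.
At the end, for the whole second after the job is handed in: Each lantern present hangs within 34 degrees of upright, bar middle within 25 mm of a hook point; each plate rests on a ball, centre within 27 mm of its top, level within 17 degrees, either face up, at rest; the lever is held by its catch (over 0.425 rad) (all of step 1 and linear speed of each of plate0, plate1 below 0.03 m/s and value of joint earth_lever above 0.425 rad); the robot touches nothing.
It fails at once if the spray can is pushed away or knocked over (distance of spray_can from where it was at the start of the episode above 0.05 m or angle between spray_can's own z axis and vertical above 0.6 rad).
It fails at once if the jar is pushed away or knocked over (distance of jar from where it was at the start of the episode above 0.05 m or angle between jar's own z axis and vertical above 0.6 rad).
Of lantern0, lantern1, lantern2 only 2 to 3 are there at a start; the rules pass over those that are not, and their reading is None.
At some moment in a run one of lantern0, lantern1, lantern2 may be knocked a few centimetres aside while the robot is not near it.
Once in a run the grip may slacken for a moment while it holds something.
It also fails if it takes over 210 s, if anything falls off the work surface, if the arm or the gripper's body presses on something with over 40 N, if the wrist force passes 120 N, or if a joint passes its speed limit or range.

## Working session

There is one attempt and no reset: what is moved stays moved. The work goes in short steps, Python scripts to look and compute and a shell command to move; the robot and the scene stay as the last step left them, time stands still between calls to the robot, and variables do not carry over. Pictures are saved under pics/ and viewed, at most 14 in all, crops included, and the job is handed in when it is done.

```bash
ls; mkdir -p pics; cat > h.py <<'E'
import numpy as np, cv2
from rig import bot, viewer, workorder, models
def world(cam,u,v,d):
    c=viewer.camera_info(cam); p=np.array([(u-c["cx"])*d/c["fx"],(v-c["cy"])*d/c["fy"],d,1])
    return (np.linalg.inv(c["world_to_cam"])@p)[:3]
def cloud(cam,depth):
    c=viewer.camera_info(cam); v,u=np.mgrid[:384,:512]
    P=np.stack([(u-c["cx"])*depth/c["fx"],(v-c["cy"])*depth/c["fy"],depth,np.ones_like(depth)],-1)
    return (P@np.linalg.inv(c["world_to_cam"]).T)[...,:3]
def tool(dw):  # world shift -> tool shift
    return np.round(np.array(bot.read_state()["tcp_rot"]).T@np.array(dw),4)
E
python3 - <<'E'
from h import *
for c in ("top","scene"):
    im,d=viewer.capture(c); cv2.imwrite(f"pics/{c}0.png",im); np.save(f"{c}0.npy",d)
    for t in ["lantern0","lantern0_bar","plate0","stand","hook0","hook1","hook2","rests","ball_top0","ball_top1","earth","earth_pad","welded_nut","pipe_end","spray_can","jar"]:
        print(c,t,[(round(r["p"],2),np.round(r["xyz"],3).tolist()) for r in models.tip_of(c,t)][:6])
s=bot.read_state(); print(s["tcp_rot"],s["time_s"])
E
```

```text
pics
top lantern0 [(0.91, [0.484, -0.659, -0.004]), (0.85, [0.442, -0.139, -0.005]), (0.72, [0.222, -0.3, -0.006]), (0.63, [0.435, 0.142, -0.002]), (0.59, [0.358, -0.263, -0.008]), (0.35, [0.441, -0.139, 0.148])]
top lantern0_bar [(0.57, [0.433, 0.143, 0.145])]
top plate0 [(0.87, [0.363, 0.256, 0.01]), (0.55, [0.449, 0.004, 0.008]), (0.45, [0.531, 0.387, -0.002])]
top stand [(0.62, [0.63, -0.01, 0.002]), (0.31, [0.355, -0.266, -0.009])]
top hook0 [(0.97, [0.578, -0.009, 0.232]), (0.92, [0.57, -0.134, 0.232]), (0.56, [0.573, 0.117, 0.229]), (0.24, [0.479, -0.381, 0.113])]
top hook1 [(0.97, [0.578, -0.009, 0.232]), (0.92, [0.57, -0.134, 0.232]), (0.56, [0.573, 0.117, 0.229]), (0.24, [0.479, -0.381, 0.113])]
top hook2 [(0.97, [0.578, -0.009, 0.232]), (0.92, [0.57, -0.134, 0.232]), (0.56, [0.573, 0.117, 0.229]), (0.24, [0.479, -0.381, 0.113])]
top rests [(0.72, [0.54, -0.39, 0.002])]
top ball_top0 [(0.9, [0.476, -0.382, 0.119]), (0.9, [0.598, -0.396, 0.121])]
top ball_top1 [(0.9, [0.476, -0.382, 0.119]), (0.9, [0.598, -0.396, 0.121])]
top earth [(0.7, [0.631, -0.007, 0.001]), (0.61, [0.5
[... 1229 characters left out ...]
ene ball_top1 [(0.9, [0.476, -0.388, 0.116]), (0.84, [0.598, -0.396, 0.113])]
scene earth [(0.57, [0.532, 0.383, -0.001]), (0.27, [0.544, -0.06, 0.001])]
scene earth_pad [(0.64, [0.469, 0.385, 0.134])]
scene welded_nut [(0.75, [0.535, 0.086, -0.0]), (0.28, [0.466, 0.384, 0.134])]
scene pipe_end [(0.52, [0.543, -0.061, -0.0]), (0.5, [0.446, 0.008, 0.01])]
scene spray_can [(0.62, [0.631, -0.009, -0.002]), (0.55, [0.767, -0.07, 0.001]), (0.38, [0.534, -0.39, 0.002])]
scene jar [(0.96, [0.763, 0.154, 0.001]), (0.18, [0.544, -0.057, 0.002])]
[[-9.16811593e-01  3.99320050e-01  1.08328296e-05]
 [ 3.99320050e-01  9.16811592e-01  3.84318299e-05]
 [ 5.41493645e-06  3.95605133e-05 -9.99999999e-01]] 1.7
```

View pics/top0.png

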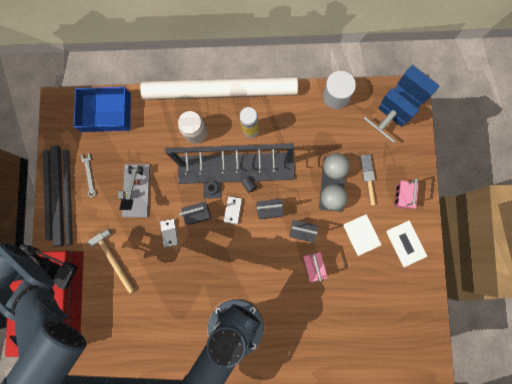

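View pics/scene0.png

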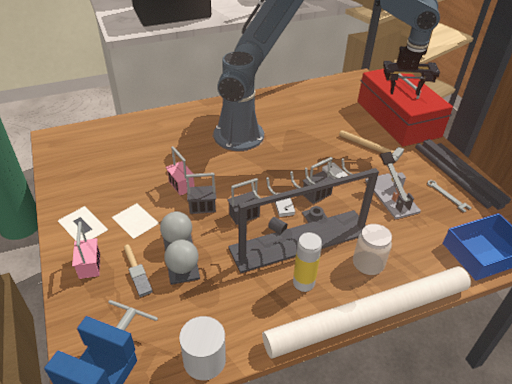

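Top view: grey lanterns at px (195,213), (269,209), (303,231). The pink look-alikes are at (407,194) and (316,267), the plates at (169,233) and (233,210), the balls at (335,166)/(333,198) and the lever at (135,190). The scene view agrees. Next I refine poses from depth.

```bash
cat > meas.py <<'E'
from h import *
def rect(P):
    (c,s,a)=cv2.minAreaRect(P[:,:2].astype(np.float32)); 
    if s[0]<s[1]: s=s[::-1]; a+=90
    return np.round([*c,*s],3),round((a+90)%180-90,1)   # long-axis angle from world x
def near(C,xy,r,z0,z1):
    P=C.reshape(-1,3); return P[(np.hypot(P[:,0]-xy[0],P[:,1]-xy[1])<r)&(P[:,2]>z0)&(P[:,2]<z1)]
E
python3 - <<'E'
from meas import *
for cam in("top","scene"):
    C=cloud(cam,np.load(cam+"0.npy"))
    for n,xy in dict(A=(.433,.142),B=(.441,-.139),C=(.356,-.264)).items():
        for z in((.138,.165),(.05,.085)):
            P=near(C,xy,.065,*z)
            if len(P)>3: print(cam,n,z,len(P),rect(P),np.round(np.median(P[:,2]),3))
    for n,xy in dict(P=(.363,.258),Q=(.447,.005)).items():
        P=near(C,xy,.065,.011,.03); print(cam,n,len(P),rect(P),np.round(np.median(P[:,2]),3))
    P=near(C,(.63,-.01),.26,.235,.262);P=P[(P[:,0]>.6)];print(cam,"bar",rect(P),np.percentile(P[:,2],[50,95]))
    for n,xy in dict(b0=(.476,-.384),b1=(.598,-.396)).items():
        P=near(C,xy,.045,.085,.13); A=np.c_[2*P,np.ones(len(P))]; q=np.linalg.lstsq(A,(P**2).sum(1),rcond=None)[0]
        print(cam,n,q[:3].round(3),np.sqrt(q[3]+q[:3]@q[:3]).round(3),P[:,2].max().round(3))
    P=near(C,(.467,.384),.03,.115,.14); print(cam,"pad",rect(P),np.median(P[:,2]))
w=np.linalg.inv(viewer.camera_info("wrist")["world_to_cam"]); s=bot.read_state()
R=np.array(s["tcp_rot"]); print("cam in tool",(R.T@(w[:3,3]-s["position"])).round(3),(R.T@w[:3,:3]).round(2))
E
```

```text
top A (0.138, 0.165) 70 (array([0.431, 0.139, 0.09 , 0.011]), -76.3) 0.149
top A (0.05, 0.085) 377 (array([0.432, 0.139, 0.097, 0.067]), -75.0) 0.068
top B (0.138, 0.165) 70 (array([ 0.441, -0.142,  0.09 ,  0.01 ]), -85.3) 0.15
top B (0.05, 0.085) 368 (array([ 0.441, -0.141,  0.096,  0.066]), -84.4) 0.069
top C (0.138, 0.165) 74 (array([ 0.353, -0.264,  0.091,  0.01 ]), 75.5) 0.15
top C (0.05, 0.085) 391 (array([ 0.354, -0.264,  0.096,  0.066]), 75.7) 0.069
top P 359 (array([0.36 , 0.256, 0.1  , 0.062]), 9.5) 0.018
top Q 358 (array([0.444, 0.003, 0.101, 0.055]), -10.0) 0.019
top bar (array([ 0.621, -0.009,  0.437,  0.041]), -89.7) [0.2525914  0.25802417]
top b0 [ 0.478 -0.383  0.072] 0.046 0.122
top b1 [ 0.597 -0.397  0.072] 0.045 0.121
top pad (array([0.464, 0.384, 0.046, 0.046]), 4.2) 0.12910866573068847
scene A (0.138, 0.165) 69 (array([0.435, 0.139, 0.089, 0.015]), -75.7) 0.145
scene A (0.05, 0.085) 224 (array([0.435, 0.141, 0.102, 0.069]), -76.5) 0.065
scene B (0.138, 0.165) 81 (array([ 0.445, -0.142,  0.09 ,  0.014]), -85.2) 0.146
scene B (0.05, 0.085) 266 (array([ 0.442, -0.141,  0.097,  0.072]), -82.4) 0.065
scene C (0.138, 0.165) 88 (array([ 0.357, -0.263,  0.091,  0.017]), 78.5) 0.146
scene C (0.05, 0.085) 438 (array([ 0.356, -0.262,  0.096,  0.071]), 78.0) 0.065
scene P 160 (array([0.357, 0.251, 0.086, 0.057]), 7.3) 0.015
scene Q 205 (array([0.45 , 0.003, 0.11 , 0.056]), -8.1) 0.015
scene bar (array([ 0.625, -0.008,  0.441,  0.044]), -89.5) [0.2495427  0.25389069]
scene b0 [ 0.481 -0.382  0.07 ] 0.044 0.117
scene b1 [ 0.6   -0.396  0.069] 0.045 0.116
scene pad (array([0.469, 0.384, 0.047, 0.044]), 88.2) 0.12345465298719471
cam in tool [ 0.069 -0.001 -0.151] [[-0.   -0.97 -0.25]
 [ 1.   -0.   -0.  ]
 [ 0.   -0.25  0.97]]
```

```bash
cat > go.py <<'E'
import sys,json
from h import *
# waypoints x,y,z,phi (tool-y heading, deg) -> shift/turn for the rows
s=bot.read_state(); R=np.array(s["tcp_rot"]); p=np.array(s["position"])
phi=np.degrees(np.arctan2(R[1,1],R[0,1])); print("now",p.round(3),round(phi,1),"open",round(s["opening"],3),"F",np.round(s["force"],1),"t",round(s["time_s"],1))
for a in sys.argv[1:]:
    v=list(map(float,a.split(","))); d=R.T@(np.array(v[:3])-p)
    print(a,"->",d.round(3).tolist(),round((phi-v[3]+180)%360-180,1))
E
python3 go.py 0.433,0.139,0.26,14 0.433,0.139,0.142,14
```

```text
now [0.25  0.573 0.234] 66.5 open 0.998 F [-0.2  0.1 -0.2] t 1.7
0.433,0.139,0.26,14 -> [-0.341, -0.325, -0.026] 52.5
0.433,0.139,0.142,14 -> [-0.341, -0.325, 0.092] 52.5
```

```bash
python3 -m jog '[[1,-0.341,-0.325,-0.026,0,0,52.5],[1,-0.341,-0.325,-0.026,0,0,52.5],[1,-0.341,-0.325,-0.026,0,0,52.5],[1,-0.341,-0.325,-0.026,0,0,52.5],[1,-0.341,-0.325,-0.026,0,0,52.5],[1,-0.341,-0.325,-0.026,0,0,52.5],[1,-0.341,-0.325,-0.026,0,0,52.5],[1,-0.341,-0.325,-0.026,0,0,52.5],[1,-0.341,-0.325,-0.026,0,0,52.5],[1,-0.341,-0.325,-0.026,0,0,52.5],[1,-0.341,-0.325,-0.026,0,0,52.5],[1,-0.341,-0.325,-0.026,0,0,52.5]]'
python3 - <<'E'
from meas import *
im,d=viewer.capture("wrist"); cv2.imwrite("pics/w1.png",im); C=cloud("wrist",d)
P=near(C,(.433,.139),.065,.138,.165); print(len(P),P.size and rect(P),P[:,2].mean() if len(P) else 0)
for n in("lantern0_bar","hook0"): print([(round(r["p"],2),np.round(r["xyz"],3).tolist()) for r in models.tip_of("wrist",n)])
E
python3 go.py 0.433,0.139,0.142,14
```

```text
time_s: 3.2
position: [0.4319, 0.1398, 0.2595]
tcp_rot: [[-0.243, 0.97, -0.0], [0.97, 0.243, 0.0], [0.0, -0.0, -1.0]]
force: [-0.4, 0.4, -0.5]
opening: 1.001
grasp_force: 0.0
856 (array([0.431, 0.141, 0.092, 0.009]), -76.2) 0.14954263316847818
[(0.7, [0.435, 0.143, 0.149]), (0.37, [0.534, 0.086, -0.001]), (0.16, [0.636, -0.009, -0.0])]
[]
now [0.432 0.139 0.26 ] 14.0 open 0.996 F [ 0.3  0.5 -0.1] t 3.4
0.433,0.139,0.142,14 -> [-0.001, 0.001, 0.118] 0.0
```

View pics/w1.png

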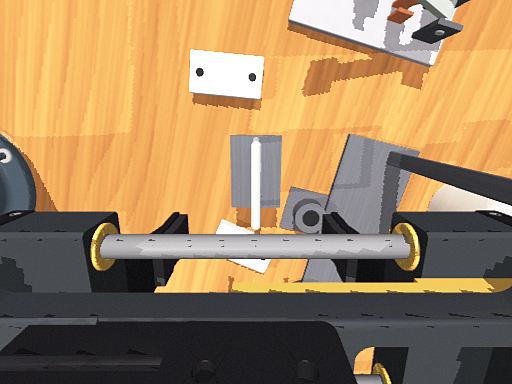

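Wrist view: A's bar lies at px (255,185), centred between the fingers, and the wide body runs along the closing axis. Its height of 0.1495 matches the expected 150 mm. Now I grasp it.

```bash
python3 -m jog '[[1,0,0,0.06,0,0,0],[1,0,0,0.118,0,0,0],[1,0,0,0.118,0,0,0],[0,0,0,0.118,0,0,0],[0,0,0,0.118,0,0,0],[0,0,0,0.118,0,0,0],[0,0,0,0.118,0,0,0],[0,0,0,0.118,0,0,0],[0,0,0,0.118,0,0,0],[0,0,0,0.06,0,0,0],[0,0,0,0.0,0,0,0],[0,0,0,0.0,0,0,0]]'
python3 - <<'E'
from meas import *
for cam in("top","scene"):
    im,d=viewer.capture(cam); C=cloud(cam,d); cv2.imwrite(f"pics/{cam}1.png",im)
    for h in("hook0",): print([(round(r["p"],2),np.round(r["xyz"],3).tolist()) for r in models.tip_of(cam,h)])
    P=C.reshape(-1,3)
    for y in(.117,-.008,-.133):
        for s in(-24,24):
            Q=P[(abs(P[:,1]-y-s/1000)<.009)&(P[:,0]<.58)&(P[:,0]>.53)&(P[:,2]>.215)&(P[:,2]<.27)]
            T=Q[Q[:,2]>.238]; print(cam,y,s,len(Q),len(T),T.mean(0).round(3) if len(T) else 0, Q[:,2].max().round(3) if len(Q) else 0)
    B=P[(P[:,0]>.6)&(P[:,0]<.65)&(abs(P[:,1]+.01)<.18)&(P[:,2]>.25)&(P[:,2]<.27)]; print("bar x",np.percentile(B[:,0],[5,50,95]).round(3))
E
python3 go.py 0.51,0.117,0.27,0 0.571,0.117,0.27,0 0.571,0.117,0.24,0
```

```text
time_s: 4.85
position: [0.4356, 0.1392, 0.2637]
tcp_rot: [[-0.241, 0.97, 0.011], [0.97, 0.241, 0.001], [-0.002, 0.011, -1.0]]
force: [-0.5, 0.4, -0.6]
opening: 0.067
grasp_force: 0.0
[(0.96, [0.574, 0.116, 0.23]), (0.84, [0.573, -0.007, 0.229]), (0.81, [0.572, -0.132, 0.234])]
top 0.117 -24 18 6 [0.549 0.091 0.248] 0.252
top 0.117 24 23 6 [0.549 0.138 0.245] 0.252
top -0.008 -24 20 6 [ 0.55  -0.034  0.247] 0.252
top -0.008 24 18 5 [0.551 0.013 0.247] 0.251
top -0.133 -24 16 4 [ 0.552 -0.159  0.246] 0.254
top -0.133 24 16 6 [ 0.552 -0.112  0.246] 0.252
bar x [0.623 0.631 0.639]
[(0.71, [0.574, -0.134, 0.233]), (0.61, [0.573, 0.113, 0.236]), (0.61, [0.568, -0.004, 0.234])]
scene 0.117 -24 30 11 [0.553 0.091 0.244] 0.251
scene 0.117 24 35 10 [0.552 0.139 0.243] 0.249
scene -0.008 -24 31 10 [ 0.556 -0.035  0.244] 0.25
scene -0.008 24 31 9 [0.555 0.015 0.245] 0.249
scene -0.133 -24 30 10 [ 0.555 -0.158  0.243] 0.248
scene -0.133 24 30 10 [ 0.555 -0.11   0.242] 0.248
bar x [0.628 0.636 0.644]
now [0.431 0.139 0.258] 14.0 open 0.009 F [ 0.1 -0.4 -0.1] t 5.0
0.51,0.117,0.27,0 -> [-0.04, 0.071, -0.012] 14.0
0.571,0.117,0.27,0 -> [-0.055, 0.131, -0.012] 14.0
0.571,0.117,0.24,0 -> [-0.055, 0.131, 0.018] 14.0
```

The opening reads 0.009, so the bar slipped out. Looking again.

```bash
python3 - <<'E'
from meas import *
im,d=viewer.capture("top"); im2,d2=viewer.capture("scene"); 
cv2.imwrite("pics/c1.png",np.hstack([cv2.resize(im[120:280,120:320],(500,400)),cv2.resize(im2[130:230,180:300],(300,250)).repeat(1,0) if 0 else cv2.resize(im2[120:280,220:340],(300,400))]))
for cam,dd in(("top",d),("scene",d2)):
    C=cloud(cam,dd)
    for z in((.138,.17),(.02,.085)):
        P=near(C,(.43,.14),.1,*z); print(cam,z,len(P),rect(P) if len(P)>3 else 0)
print(bot.read_state()["opening"])
E
```

```text
top (0.138, 0.17) 25 (array([0.438, 0.11 , 0.031, 0.008]), -73.0)
top (0.02, 0.085) 246 (array([0.46 , 0.119, 0.125, 0.07 ]), -3.3)
scene (0.138, 0.17) 70 (array([0.436, 0.14 , 0.091, 0.011]), -76.1)
scene (0.02, 0.085) 357 (array([0.458, 0.135, 0.121, 0.118]), 8.8)
0.006324338372953303
```

View pics/c1.png

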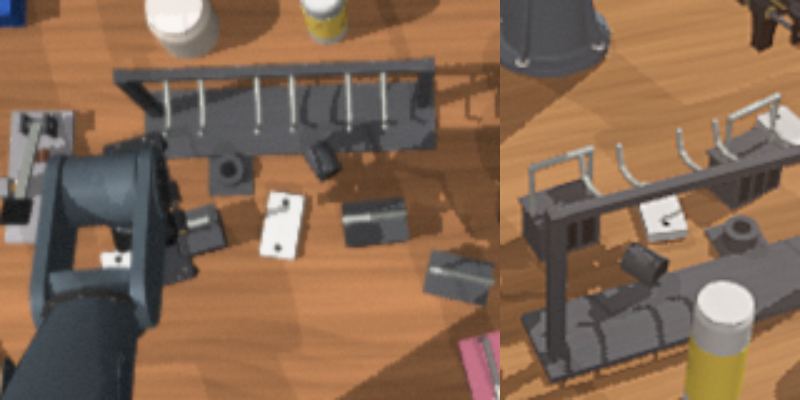

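The crop shows A still standing at (455..) unchanged, because I lifted before the fingers had closed. I'll regrasp with a longer close.

```bash
python3 go.py 0.433,0.140,0.141,14; python3 -m jog '[[1,0,0,0,0,0,0],[1,0,0,0,0,0,0],[1,0,0,0,0,0,0],[1,0,0,0,0,0,0],[1,0,0,0,0,0,0],[1,0,0,0,0,0,0],[1,0,0,0,0,0,0],[1,0,0,0,0,0,0],[1,0.001,0.001,0.06,0,0,0],[1,0.001,0.001,0.117,0,0,0],[1,0.001,0.001,0.117,0,0,0],[1,0.001,0.001,0.117,0,0,0]]'
python3 -m jog '[[0.05,0,0,0,0,0,0],[0.05,0,0,0,0,0,0],[0.05,0,0,0,0,0,0],[0.05,0,0,0,0,0,0],[0.05,0,0,0,0,0,0],[0.05,0,0,0,0,0,0],[0.05,0,0,0,0,0,0],[0.05,0,0,0,0,0,0],[0.05,0,0,0,0,0,0],[0.05,0,0,0,0,0,0],[0.05,0,0,0,0,0,0],[0.05,0,0,0,0,0,0]]'
```

```text
now [0.431 0.139 0.258] 14.0 open 0.006 F [ 0.2 -0.4  0.2] t 5.2
0.433,0.140,0.141,14 -> [0.001, 0.003, 0.117] -0.0
time_s: 6.65
position: [0.4343, 0.1402, 0.1438]
tcp_rot: [[-0.241, 0.97, 0.002], [0.97, 0.241, 0.0], [-0.0, 0.002, -1.0]]
force: [0.1, 0.6, 0.5]
opening: 0.995
grasp_force: 0.0
time_s: 8.15
position: [0.4329, 0.14, 0.1425]
tcp_rot: [[-0.241, 0.97, -0.001], [0.97, 0.241, -0.0], [0.0, -0.001, -1.0]]
force: [-0.8, -0.0, -0.4]
opening: 0.102
grasp_force: 30.0
```

```bash
python3 go.py 0.433,0.140,0.262,14 0.5,0.115,0.262,0 0.572,0.115,0.262,0 0.572,0.115,0.226,0
```

```text
now [0.433 0.14  0.142] 14.0 open 0.102 F [-0.8 -0.  -0.4] t 8.2
0.433,0.140,0.262,14 -> [-0.0, 0.0, -0.12] -0.0
0.5,0.115,0.262,0 -> [-0.04, 0.059, -0.12] 14.0
0.572,0.115,0.262,0 -> [-0.058, 0.129, -0.12] 14.0
0.572,0.115,0.226,0 -> [-0.058, 0.129, -0.084] 14.0
```

```bash
python3 -m jog '[[0.05,0,0,-0.04,0,0,0],[0.05,0,0,-0.08,0,0,0],[0.05,0,0,-0.12,0,0,0],[0.05,0,0,-0.12,0,0,0],[0.05,-0.02,0.03,-0.12,0,0,7],[0.05,-0.04,0.059,-0.12,0,0,14],[0.05,-0.04,0.059,-0.12,0,0,14],[0.05,-0.046,0.08,-0.12,0,0,14],[0.05,-0.052,0.1,-0.12,0,0,14],[0.05,-0.058,0.12,-0.12,0,0,14],[0.05,-0.058,0.129,-0.12,0,0,14],[0.05,-0.058,0.129,-0.12,0,0,14],[0.05,-0.058,0.129,-0.12,0,0,14]]'
python3 - <<'E'
from meas import *
im,d=viewer.capture("scene"); cv2.imwrite("pics/s2.png",cv2.resize(im[100:300,200:420],(660,600)))
C=cloud("scene",d); P=near(C,(.572,.115),.06,.257,.28); print(len(P),rect(P) if len(P)>3 else 0,P[:,2].mean())
E
python3 go.py 0.572,0.115,0.226,0
```

```text
time_s: 9.78
position: [0.5708, 0.1152, 0.262]
tcp_rot: [[0.0, 1.0, -0.002], [1.0, -0.0, 0.0], [0.0, -0.002, -1.0]]
force: [0.0, 0.6, -2.2]
opening: 0.108
grasp_force: 30.0
98 (array([0.573, 0.1  , 0.058, 0.031]), 75.6) 0.26683175687856725
now [0.571 0.115 0.262] -0.0 open 0.104 F [-0.4  0.2 -1.9] t 9.8
0.572,0.115,0.226,0 -> [-0.0, 0.001, 0.036] -0.0
```

View pics/s2.png

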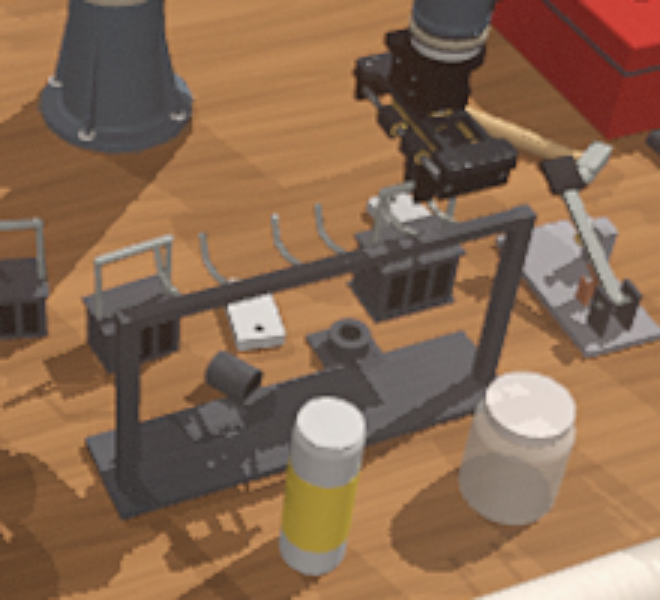

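The picture shows lantern A held over hook0, upright (crop px 410,260). Next I lower it and release.

```bash
python3 -m jog '[[0.05,0,0.001,0.012,0,0,0],[0.05,0,0.001,0.024,0,0,0],[0.05,0,0.001,0.036,0,0,0],[0.05,0,0.001,0.036,0,0,0],[0.05,0,0.001,0.036,0,0,0],[0.35,0,0.001,0.036,0,0,0],[0.35,0,0.001,0.036,0,0,0],[0.35,0,0.001,0.036,0,0,0],[0.35,0,0.001,0.036,0,0,0],[0.35,0,0.001,0,0,0,0],[0.35,0,0.001,-0.05,0,0,0],[0.35,0,0.001,-0.05,0,0,0],[1,0,-0.1,-0.05,0,0,0],[1,0,-0.1,-0.05,0,0,0],[1,0,-0.1,-0.05,0,0,0]]'
python3 - <<'E'
from meas import *
for cam in("top","scene"):
    im,d=viewer.capture(cam); C=cloud(cam,d)
    cv2.imwrite(f"pics/{cam}3.png",im)
    for n,xy,z in(("A",(.573,.115),(.22,.25)),("B",(.441,-.141),(.138,.165)),("C",(.355,-.264),(.138,.165))):
        P=near(C,xy,.05 if n=="A" else .09,*z); P=P[P[:,0]<.6]; print(cam,n,len(P),rect(P) if len(P)>3 else 0)
    print([(round(r["p"],2),np.round(r["xyz"],3).tolist()) for r in models.tip_of(cam,"lantern0_bar")],[(round(r["p"],2),np.round(r["xyz"],3).tolist()) for r in models.tip_of(cam,"lantern0")])
E
python3 go.py .442,-.142,.26,5 .442,-.142,.142,5
```

```text
time_s: 11.7
position: [0.4685, 0.1152, 0.3114]
tcp_rot: [[0.0, 1.0, -0.004], [1.0, -0.0, -0.0], [-0.0, -0.004, -1.0]]
force: [1.2, -0.1, 0.2]
opening: 0.605
grasp_force: 0.0
top A 55 (array([0.573, 0.092, 0.039, 0.036]), 39.3)
top B 71 (array([ 0.441, -0.142,  0.091,  0.01 ]), -85.1)
top C 74 (array([ 0.354, -0.264,  0.091,  0.01 ]), 75.4)
[(0.89, [0.576, 0.117, 0.232])] [(0.84, [0.44, -0.14, -0.001]), (0.8, [0.355, -0.261, -0.009]), (0.78, [0.485, -0.658, -0.004]), (0.73, [0.224, -0.298, -0.008]), (0.59, [0.576, 0.115, 0.087]), (0.37, [0.572, 0.118, 0.234])]
scene A 163 (array([0.573, 0.114, 0.089, 0.053]), -86.9)
scene B 82 (array([ 0.444, -0.141,  0.088,  0.012]), -84.0)
scene C 88 (array([ 0.337, -0.278,  0.125,  0.06 ]), 36.7)
[(0.65, [0.633, -0.011, -0.001])] [(0.94, [0.483, -0.664, -0.002]), (0.89, [0.221, -0.304, -0.005]), (0.85, [0.573, 0.116, 0.081]), (0.82, [0.353, -0.265, -0.006]), (0.82, [0.439, -0.142, -0.004])]
now [0.473 0.115 0.312] -0.1 open 0.878 F [-0.6  0.3 -0.3] t 12.0
.442,-.142,.26,5 -> [-0.257, -0.031, 0.052] -5.1
.442,-.142,.142,5 -> [-0.257, -0.031, 0.17] -5.1
```

A hangs on hook0, with its bar at (0.575, 0.117, 0.232). B is next.

```bash
python3 -m jog '[[1,-0.257,-0.031,0.03,0,0,-5],[1,-0.257,-0.031,0.03,0,0,-5],[1,-0.257,-0.031,0.03,0,0,-5],[1,-0.257,-0.031,0.03,0,0,-5],[1,-0.257,-0.031,0.05,0,0,-5],[1,-0.257,-0.031,0.05,0,0,-5],[1,-0.257,-0.031,0.11,0,0,-5],[1,-0.257,-0.031,0.17,0,0,-5],[1,-0.257,-0.031,0.17,0,0,-5],[1,-0.257,-0.031,0.17,0,0,-5]]'
python3 -m jog '[[0.05,0,0,0,0,0,0],[0.05,0,0,0,0,0,0],[0.05,0,0,0,0,0,0],[0.05,0,0,0,0,0,0],[0.05,0,0,0,0,0,0],[0.05,0,0,0,0,0,0],[0.05,0,0,0,0,0,0],[0.05,0,0,0,0,0,0],[0.05,0,0,0,0,0,0],[0.05,0,0,0,0,0,0],[0.05,0,0,0,0,0,0],[0.05,0,0,0,0,0,0]]'
python3 go.py .442,-.142,.262,5 .48,-0.010,.262,0 .573,-.010,.262,0 .573,-.010,.226,0
```

```text
time_s: 13.25
position: [0.4427, -0.1421, 0.1442]
tcp_rot: [[-0.088, 0.996, 0.003], [0.996, 0.088, -0.001], [-0.002, 0.002, -1.0]]
force: [-0.1, 0.2, 0.8]
opening: 1.001
grasp_force: 0.0
time_s: 14.75
position: [0.4412, -0.142, 0.1425]
tcp_rot: [[-0.087, 0.996, -0.0], [0.996, 0.087, 0.0], [0.0, 0.0, -1.0]]
force: [0.4, 0.4, -1.1]
opening: 0.103
grasp_force: 30.0
now [ 0.441 -0.142  0.142] 5.0 open 0.103 F [ 0.4  0.4 -1.1] t 14.8
.442,-.142,.262,5 -> [-0.0, 0.001, -0.12] -0.0
.48,-0.010,.262,0 -> [0.128, 0.05, -0.12] 5.0
.573,-.010,.262,0 -> [0.12, 0.143, -0.12] 5.0
.573,-.010,.226,0 -> [0.12, 0.143, -0.084] 5.0
```

```bash
python3 -m jog '[[0.05,0,0,-0.04,0,0,0],[0.05,0,0,-0.08,0,0,0],[0.05,0,0,-0.12,0,0,0],[0.05,0,0,-0.12,0,0,0],[0.05,0.03,0.01,-0.12,0,0,2],[0.05,0.065,0.025,-0.12,0,0,3],[0.05,0.1,0.04,-0.12,0,0,5],[0.05,0.128,0.05,-0.12,0,0,5],[0.05,0.128,0.05,-0.12,0,0,5],[0.05,0.126,0.075,-0.12,0,0,5],[0.05,0.124,0.1,-0.12,0,0,5],[0.05,0.122,0.125,-0.12,0,0,5],[0.05,0.12,0.143,-0.12,0,0,5],[0.05,0.12,0.143,-0.12,0,0,5],[0.05,0.12,0.143,-0.12,0,0,5]]'
python3 go.py .573,-.010,.226,0
```

```text
time_s: 16.62
position: [0.5715, -0.0104, 0.2614]
tcp_rot: [[0.001, 1.0, -0.004], [1.0, -0.001, 0.0], [0.0, -0.004, -1.0]]
force: [0.5, -0.6, -2.2]
opening: 0.099
grasp_force: 30.0
now [ 0.571 -0.01   0.261] -0.1 open 0.099 F [ 0.5 -0.6 -2.2] t 16.6
.573,-.010,.226,0 -> [0.0, 0.002, 0.035] -0.1
```

```bash
python3 -m jog '[[0.05,0,0.001,0.012,0,0,0],[0.05,0,0.001,0.024,0,0,0],[0.05,0,0.001,0.036,0,0,0],[0.05,0,0.001,0.036,0,0,0],[0.05,0,0.001,0.036,0,0,0],[0.35,0,0.001,0.036,0,0,0],[0.35,0,0.001,0.036,0,0,0],[0.35,0,0.001,0.036,0,0,0],[0.35,0,0.001,0.036,0,0,0],[0.35,0,0.001,0,0,0,0],[0.35,0,0.001,-0.05,0,0,0],[0.35,0,0.001,-0.05,0,0,0],[1,0,-0.15,-0.05,0,0,0],[1,0,-0.15,-0.05,0,0,0],[1,0,-0.15,-0.05,0,0,0],[1,0,-0.15,-0.05,0,0,0]]'
cat > lan.py <<'E'
from meas import *
for cam in("top","scene"):
    im,d=viewer.capture(cam); C=cloud(cam,d); cv2.imwrite(f"pics/{cam}_l.png",im)
    P=near(C,(.355,-.264),.08,.138,.165); P=P[P[:,0]>.3]; print(cam,"C",len(P),rect(P) if len(P)>3 else 0)
    for n in("lantern0_bar","lantern0"): print([(round(r["p"],2),np.round(r["xyz"],3).tolist()) for r in models.tip_of(cam,n) if r["p"]>.3])
E
python3 lan.py; python3 go.py .355,-.264,.26,-14 .355,-.264,.142,-14
```

```text
time_s: 18.62
position: [0.4209, -0.0095, 0.3118]
tcp_rot: [[0.001, 1.0, -0.002], [1.0, -0.001, 0.001], [0.001, -0.002, -1.0]]
force: [0.2, 0.3, 0.3]
opening: 0.722
grasp_force: 0.0
top C 74 (array([ 0.353, -0.264,  0.092,  0.01 ]), 75.5)
[(0.58, [0.571, 0.118, 0.233])]
[(0.88, [0.482, -0.658, -0.005]), (0.81, [0.575, -0.007, 0.085]), (0.78, [0.353, -0.26, -0.007]), (0.76, [0.575, 0.116, 0.084]), (0.7, [0.222, -0.3, -0.008])]
scene C 85 (array([ 0.358, -0.264,  0.091,  0.013]), 74.3)
[(0.76, [0.574, 0.113, 0.232]), (0.32, [0.351, -0.264, -0.004])]
[(0.86, [0.224, -0.302, -0.004]), (0.85, [0.57, 0.117, 0.081]), (0.79, [0.574, -0.009, 0.086]), (0.69, [0.355, -0.264, -0.002]), (0.58, [0.483, -0.659, -0.001])]
now [ 0.424 -0.01   0.312] -0.0 open 0.96 F [-0.7 -0.  -0.9] t 18.9
.355,-.264,.26,-14 -> [-0.254, -0.069, 0.052] 14.0
.355,-.264,.142,-14 -> [-0.254, -0.069, 0.17] 14.0
```

```bash
python3 -m jog '[[1,-0.254,-0.069,0.03,0,0,14],[1,-0.254,-0.069,0.03,0,0,14],[1,-0.254,-0.069,0.03,0,0,14],[1,-0.254,-0.069,0.03,0,0,14],[1,-0.254,-0.069,0.05,0,0,14],[1,-0.254,-0.069,0.05,0,0,14],[1,-0.254,-0.069,0.11,0,0,14],[1,-0.254,-0.069,0.17,0,0,14],[1,-0.254,-0.069,0.17,0,0,14],[1,-0.254,-0.069,0.17,0,0,14]]'
python3 -m jog '[[0.05,0,0,0,0,0,0],[0.05,0,0,0,0,0,0],[0.05,0,0,0,0,0,0],[0.05,0,0,0,0,0,0],[0.05,0,0,0,0,0,0],[0.05,0,0,0,0,0,0],[0.05,0,0,0,0,0,0],[0.05,0,0,0,0,0,0],[0.05,0,0,0,0,0,0],[0.05,0,0,0,0,0,0],[0.05,0,0,0,0,0,0],[0.05,0,0,0,0,0,0]]'
python3 go.py .355,-.264,.262,-14 .48,-0.135,.262,0 .574,-.135,.262,0 .574,-.135,.226,0
```

```text
time_s: 20.18
position: [0.3554, -0.2643, 0.1442]
tcp_rot: [[0.241, 0.97, 0.002], [0.97, -0.241, -0.002], [-0.002, 0.002, -1.0]]
force: [-0.1, -0.1, 1.3]
opening: 1.005
grasp_force: 0.0
time_s: 21.68
position: [0.3539, -0.2638, 0.1425]
tcp_rot: [[0.243, 0.97, -0.0], [0.97, -0.243, 0.0], [0.0, -0.0, -1.0]]
force: [0.2, 0.2, -1.0]
opening: 0.103
grasp_force: 30.0
now [ 0.354 -0.264  0.142] -14.0 open 0.103 F [ 0.2  0.2 -1. ] t 21.7
.355,-.264,.262,-14 -> [0.0, 0.001, -0.12] -0.0
.48,-0.135,.262,0 -> [0.156, 0.091, -0.12] -14.0
.574,-.135,.262,0 -> [0.178, 0.182, -0.12] -14.0
.574,-.135,.226,0 -> [0.178, 0.182, -0.084] -14.0
```

```bash
python3 -m jog '[[0.05,0,0,-0.04,0,0,0],[0.05,0,0,-0.08,0,0,0],[0.05,0,0,-0.12,0,0,0],[0.05,0,0,-0.12,0,0,0],[0.05,0.04,0.022,-0.12,0,0,-4],[0.05,0.08,0.045,-0.12,0,0,-8],[0.05,0.12,0.07,-0.12,0,0,-11],[0.05,0.156,0.091,-0.12,0,0,-14],[0.05,0.156,0.091,-0.12,0,0,-14],[0.05,0.162,0.115,-0.12,0,0,-14],[0.05,0.168,0.14,-0.12,0,0,-14],[0.05,0.174,0.165,-0.12,0,0,-14],[0.05,0.178,0.182,-0.12,0,0,-14],[0.05,0.178,0.182,-0.12,0,0,-14],[0.05,0.178,0.182,-0.12,0,0,-14]]'
python3 go.py .574,-.135,.226,0
```

```text
time_s: 23.55
position: [0.572, -0.1355, 0.2613]
tcp_rot: [[0.001, 1.0, -0.004], [1.0, -0.001, 0.001], [0.001, -0.004, -1.0]]
force: [-0.7, 0.8, -2.5]
opening: 0.1
grasp_force: 30.0
now [ 0.572 -0.135  0.261] -0.1 open 0.1 F [-0.7  0.8 -2.5] t 23.6
.574,-.135,.226,0 -> [0.0, 0.002, 0.035] -0.1
```

```bash
python3 -m jog '[[0.05,0,0.001,0.012,0,0,0],[0.05,0,0.001,0.024,0,0,0],[0.05,0,0.001,0.036,0,0,0],[0.05,0,0.001,0.036,0,0,0],[0.05,0,0.001,0.036,0,0,0],[0.35,0,0.001,0.036,0,0,0],[0.35,0,0.001,0.036,0,0,0],[0.35,0,0.001,0.036,0,0,0],[0.35,0,0.001,0.036,0,0,0],[0.35,0,0.001,0,0,0,0],[0.35,0,0.001,-0.05,0,0,0],[0.35,0,0.001,-0.05,0,0,0],[1,0,-0.15,-0.05,0,0,0],[1,0,-0.15,-0.05,0,0,0],[1,0,-0.15,-0.05,0,0,0],[1,0,-0.15,-0.05,0,0,0]]'
cat > lan.py <<'E'
from meas import *
for cam in("top","scene"):
    im,d=viewer.capture(cam); C=cloud(cam,d); cv2.imwrite(f"pics/{cam}_l.png",im)
    for n in("lantern0_bar","lantern0"): print([(round(r["p"],2),np.round(r["xyz"],3).tolist()) for r in models.tip_of(cam,n) if r["p"]>.3])
    for n,xy in dict(P=(.36,.256),Q=(.446,.004)).items():
        P=near(C,xy,.065,.011,.03); print(cam,n,len(P),rect(P))
E
python3 lan.py; python3 go.py .43,.004,.2,80.5
```

```text
time_s: 25.55
position: [0.4217, -0.1346, 0.3118]
tcp_rot: [[0.002, 1.0, -0.002], [1.0, -0.002, 0.001], [0.001, -0.002, -1.0]]
force: [0.1, -0.5, -0.4]
opening: 0.712
grasp_force: 0.0
[(0.65, [0.575, 0.118, 0.232]), (0.57, [0.571, -0.008, 0.236]), (0.43, [0.53, 0.387, -0.0])]
[(0.8, [0.578, 0.118, 0.081]), (0.75, [0.226, -0.296, -0.005]), (0.67, [0.573, -0.134, 0.081]), (0.59, [0.484, -0.653, -0.006]), (0.58, [0.574, -0.009, 0.083])]
top P 359 (array([0.362, 0.248, 0.099, 0.065]), 8.7)
top Q 98 (array([0.45 , 0.002, 0.12 , 0.044]), 24.3)
[(0.84, [0.572, 0.115, 0.232])]
[(0.84, [0.223, -0.301, -0.004]), (0.82, [0.575, -0.132, 0.083]), (0.67, [0.481, -0.661, -0.004]), (0.56, [0.577, -0.009, 0.083]), (0.45, [0.574, -0.005, 0.233])]
scene P 127 (array([0.358, 0.251, 0.091, 0.061]), 8.2)
scene Q 39 (array([ 0.447, -0.013,  0.101,  0.018]), -23.6)
now [ 0.425 -0.136  0.312] -0.0 open 0.966 F [ 0.5  0.2 -0.6] t 25.9
.43,.004,.2,80.5 -> [0.14, 0.005, 0.112] -80.5
```

View pics/scene_l.png

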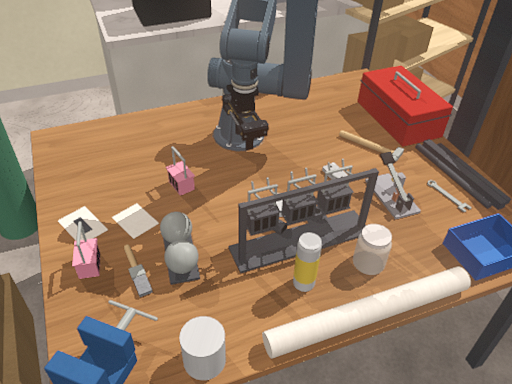

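All three lanterns hang on the stand, at px (262,205), (300,195) and (335,185). Next is plate Q, checked first with the wrist camera.

```bash
python3 -m jog '[[1,0.07,0.01,0.05,0,0,-10],[1,0.14,0.02,0.112,0,0,-20],[1,0.14,0.02,0.112,0,0,-30],[1,0.14,0.02,0.112,0,0,-40],[1,0.14,0.02,0.112,0,0,-50],[1,0.14,0.02,0.112,0,0,-60],[1,0.14,0.02,0.112,0,0,-70],[1,0.14,0.02,0.112,0,0,-80.5],[1,0.14,0.02,0.112,0,0,-80.5],[1,0.14,0.02,0.112,0,0,-80.5],[1,0.14,0.02,0.112,0,0,-80.5]]'
cat > wp.py <<'E'
from meas import *
import sys
x,y=float(sys.argv[1]),float(sys.argv[2])
im,d=viewer.capture("wrist"); C=cloud("wrist",d); cv2.imwrite("pics/wp.png",im)
P=near(C,(x,y),.075,.013,.025); print(len(P),rect(P),np.median(P[:,2]))
print([(round(r["p"],2),np.round(r["xyz"],3).tolist()) for r in models.tip_of("wrist","plate0")])
E
python3 wp.py .446 .004; python3 go.py .446,.004,.016,80.5
```

```text
time_s: 27.22
position: [0.444, 0.0047, 0.2005]
tcp_rot: [[-0.986, 0.167, -0.0], [0.167, 0.986, 0.0], [0.0, 0.0, -1.0]]
force: [1.2, -0.1, 0.4]
opening: 0.998
grasp_force: 0.0
3259 (array([0.443, 0.005, 0.099, 0.055]), -10.8) 0.017584286345867672
[(0.79, [0.441, 0.003, 0.009]), (0.69, [0.361, 0.258, 0.009])]
now [0.444 0.005 0.201] 80.4 open 0.997 F [-0.1 -0.1 -0.3] t 27.3
.446,.004,.016,80.5 -> [-0.002, -0.0, 0.185] -0.1
```

View pics/wp.png

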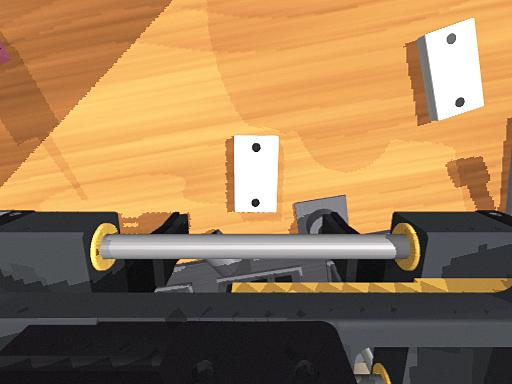

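Wrist view: plate Q is fully visible at px (256,175), centre (0.443,0.005), with its top at 17.6 mm as expected. Grasping it.

```bash
python3 -m jog '[[1,0,0,0.06,0,0,1],[1,0,0,0.12,0,0,1],[1,0,0,0.165,0,0,1],[1,0,0,0.186,0,0,1],[1,0,0,0.186,0,0,1],[0.3,0,0,0.186,0,0,1],[0.3,0,0,0.186,0,0,1],[0.3,0,0,0.186,0,0,1],[0.3,0,0,0.186,0,0,1],[0.3,0,0,0.186,0,0,1],[0.3,0,0,0.186,0,0,1],[0.3,0,0,0.186,0,0,1],[0.3,0,0,0.186,0,0,1],[0.3,0,0,0.186,0,0,1]]'
python3 go.py .444,.005,.2,79.5 .38,-.2,.2,35 .479,-.383,.2,-6.5 .598,-.3965,.2,-6.5
```

```text
time_s: 29.08
position: [0.4441, 0.0047, 0.0149]
tcp_rot: [[-0.983, 0.183, 0.001], [0.183, 0.983, -0.0], [-0.001, 0.0, -1.0]]
force: [-0.2, 0.7, 6.1]
opening: 0.629
grasp_force: 30.0
now [0.444 0.005 0.015] 79.5 open 0.629 F [-0.2  0.7  6.1] t 29.1
.444,.005,.2,79.5 -> [0.0, 0.0, -0.185] -0.0
.38,-.2,.2,35 -> [0.025, -0.213, -0.185] 44.5
.479,-.383,.2,-6.5 -> [-0.105, -0.375, -0.185] 86.0
.598,-.3965,.2,-6.5 -> [-0.225, -0.366, -0.185] 86.0
```

```bash
python3 -m jog '[[0.3,0,0,-0.05,0,0,0],[0.3,0,0,-0.1,0,0,0],[0.3,0,0,-0.15,0,0,0],[0.3,0,0,-0.185,0,0,0],[0.3,0.01,-0.05,-0.185,0,0,9],[0.3,0.02,-0.1,-0.185,0,0,18],[0.3,0.025,-0.15,-0.185,0,0,27],[0.3,0.025,-0.2,-0.185,0,0,36],[0.3,-0.01,-0.24,-0.185,0,0,45],[0.3,-0.04,-0.28,-0.185,0,0,54],[0.3,-0.07,-0.32,-0.185,0,0,63],[0.3,-0.1,-0.36,-0.185,0,0,72],[0.3,-0.14,-0.37,-0.185,0,0,80],[0.3,-0.18,-0.37,-0.185,0,0,86],[0.3,-0.21,-0.367,-0.185,0,0,86],[0.3,-0.225,-0.366,-0.185,0,0,86],[0.3,-0.225,-0.366,-0.185,0,0,86],[0.3,-0.225,-0.366,-0.185,0,0,86],[0.3,-0.225,-0.366,-0.185,0,0,86]]'
python3 - <<'E'
from meas import *
for cam in("top","scene"):
    im,d=viewer.capture(cam); C=cloud(cam,d)
    P=near(C,(.598,-.396),.07,.17,.206); print(cam,len(P),rect(P) if len(P)>3 else 0,P[:,2].max() if len(P) else 0)
    for n in("plate0","ball_top0"): print([(round(r["p"],2),np.round(r["xyz"],3).tolist()) for r in models.tip_of(cam,n)])
    if cam=="scene": cv2.imwrite("pics/s4.png",cv2.resize(im[150:300,100:300],(800,600)))
E
python3 go.py .598,-.3965,.1335,-6.5
```

```text
time_s: 31.45
position: [0.5971, -0.3961, 0.1993]
tcp_rot: [[0.114, 0.993, -0.001], [0.993, -0.114, 0.001], [0.001, -0.001, -1.0]]
force: [-0.1, 0.1, -2.0]
opening: 0.629
grasp_force: 30.0
top 9 (array([ 0.622, -0.37 ,  0.011,  0.008]), -79.8) 0.20525773997292518
[(0.9, [0.36, 0.256, 0.008]), (0.55, [0.765, 0.148, 0.001]), (0.3, [0.571, -0.134, 0.233]), (0.23, [0.568, 0.005, 0.082])]
[(0.66, [0.478, -0.38, 0.113]), (0.29, [0.57, 0.0, 0.241])]
scene 196 (array([ 0.607, -0.398,  0.102,  0.065]), 80.2) 0.20472836905248415
[(0.62, [0.364, 0.256, 0.01]), (0.5, [0.599, -0.396, 0.192])]
[(0.73, [0.595, -0.394, 0.113])]
now [ 0.598 -0.396  0.2  ] -6.6 open 0.625 F [ 0.4  0.2 -2.7] t 31.8
.598,-.3965,.1335,-6.5 -> [-0.0, 0.0, 0.066] -0.1
```

View pics/s4.png

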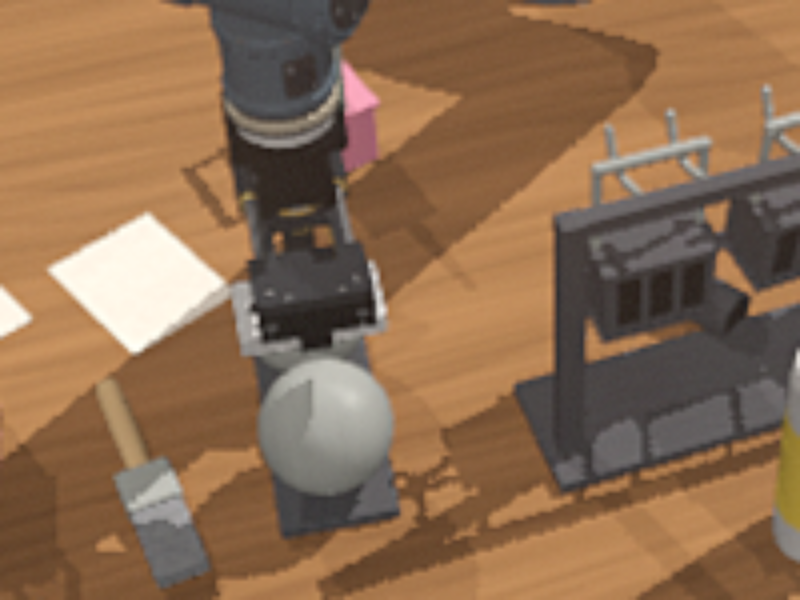

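The plate (crop px 310,300) is held level above ball 1. I lower it slowly and check the force.

```bash
python3 -m jog '[[0.3,0,0,0.02,0,0,0],[0.3,0,0,0.04,0,0,0],[0.3,0,0,0.055,0,0,0],[0.3,0,0,0.063,0,0,0],[0.3,0,0,0.067,0,0,0],[0.3,0,0,0.068,0,0,0],[0.3,0,0,0.068,0,0,0],[0.3,0,0,0.068,0,0,0]]'; python3 go.py .598,-.3965,.131,-6.5
```

```text
time_s: 32.75
position: [0.5984, -0.3965, 0.1322]
tcp_rot: [[0.114, 0.993, 0.001], [0.993, -0.114, -0.001], [-0.001, 0.001, -1.0]]
force: [0.3, -0.1, -1.8]
opening: 0.63
grasp_force: 30.0
now [ 0.598 -0.397  0.132] -6.5 open 0.63 F [ 0.3 -0.1 -1.8] t 32.8
.598,-.3965,.131,-6.5 -> [-0.0, -0.0, 0.001] -0.0
```

```bash
python3 -m jog '[[0.3,0,0,0.001,0,0,0],[0.3,0,0,0.0015,0,0,0],[0.3,0,0,0.0015,0,0,0],[0.3,0,0,0.0015,0,0,0]]'; python3 go.py
```

```text
time_s: 33.25
position: [0.5984, -0.3965, 0.1309]
tcp_rot: [[0.114, 0.994, 0.001], [0.994, -0.114, -0.001], [-0.001, 0.001, -1.0]]
force: [-0.6, -0.2, 2.4]
opening: 0.625
grasp_force: 30.0
now [ 0.598 -0.396  0.131] -6.5 open 0.625 F [-0.6 -0.2  2.4] t 33.2
```

```bash
python3 -m jog '[[0.66,0,0,0,0,0,0],[0.7,0,0,0,0,0,0],[0.75,0,0,0,0,0,0],[0.8,0,0,0,0,0,0],[0.9,0,0,0,0,0,0],[0.9,0,0,0,0,0,0],[0.9,0,0,0,0,0,0],[0.9,0,0,-0.01,0,0,0],[0.9,0,0,-0.03,0,0,0],[0.9,0,0,-0.06,0,0,0],[0.9,0,0,-0.1,0,0,0],[0.9,0,0,-0.1,0,0,0],[1,-0.05,-0.1,-0.15,0,0,0],[1,-0.05,-0.15,-0.15,0,0,0],[1,-0.05,-0.2,-0.15,0,0,0],[1,-0.05,-0.2,-0.15,0,0,0]]'
cat > pl.py <<'E'
from meas import *
for cam in("top","scene"):
    im,d=viewer.capture(cam); C=cloud(cam,d)
    cv2.imwrite(f"pics/{cam}5.png",im)
    for n,xy in dict(b1=(.598,-.396),b0=(.479,-.383)).items():
        P=near(C,xy,.062,.122,.15); print(cam,n,len(P),rect(P) if len(P)>3 else 0,np.percentile(P[:,2],[2,50,98]).round(3) if len(P) else 0)
    print([(round(r["p"],2),np.round(r["xyz"],3).tolist()) for r in models.tip_of(cam,"plate0")])
E
python3 pl.py;  python3 go.py .361,.255,.2,98.5
```

```text
time_s: 35.25
position: [0.3906, -0.4227, 0.2806]
tcp_rot: [[0.116, 0.993, -0.001], [0.993, -0.116, 0.0], [0.0, -0.001, -1.0]]
force: [0.8, -0.5, 0.4]
opening: 0.997
grasp_force: 0.0
top b1 423 (array([ 0.597, -0.398,  0.1  ,  0.057]), 83.5) [0.125 0.134 0.141]
top b0 1 0 [0.123 0.123 0.123]
[(0.93, [0.602, -0.4, 0.126]), (0.68, [0.364, 0.259, 0.01]), (0.68, [0.542, -0.066, -0.002])]
scene b1 577 (array([ 0.601, -0.398,  0.099,  0.061]), 83.3) [0.124 0.131 0.136]
scene b0 0 0 0
[(0.94, [0.598, -0.397, 0.123]), (0.43, [0.36, 0.255, 0.011])]
now [ 0.394 -0.423  0.28 ] -6.6 open 1.0 F [-0.4 -0.7 -0.9] t 35.5
.361,.255,.2,98.5 -> [0.67, -0.111, 0.08] -105.1
```

Plate Q is balanced on ball 1. Now plate P.

```bash
python3 -m jog '[[1,0.05,0.02,0,0,0,-8],[1,0.11,0.04,0,0,0,-17],[1,0.17,0.04,0,0,0,-26],[1,0.23,0.04,0,0,0,-35],[1,0.29,0.05,0,0,0,-44],[1,0.35,0.05,0,0,0,-53],[1,0.41,0.03,0,0,0,-62],[1,0.47,0,0.02,0,0,-71],[1,0.53,-0.04,0.04,0,0,-80],[1,0.59,-0.08,0.06,0,0,-89],[1,0.64,-0.1,0.08,0,0,-97],[1,0.67,-0.111,0.08,0,0,-105],[1,0.67,-0.111,0.08,0,0,-105],[1,0.67,-0.111,0.08,0,0,-105],[1,0.67,-0.111,0.08,0,0,-105]]'
python3 wp.py .361 .255; python3 go.py .361,.255,.015,98.5
```

```text
time_s: 37.33
position: [0.3607, 0.2544, 0.2002]
tcp_rot: [[-0.989, -0.145, 0.001], [-0.145, 0.989, 0.0], [-0.001, -0.0, -1.0]]
force: [-0.4, 0.7, -0.4]
opening: 1.001
grasp_force: 0.0
3264 (array([0.361, 0.253, 0.1  , 0.055]), 8.7) 0.017589518067833376
[(0.85, [0.359, 0.254, 0.008])]
now [0.361 0.254 0.2  ] 98.3 open 0.999 F [-0.4  0.1 -0.1] t 37.4
.361,.255,.015,98.5 -> [-0.0, 0.001, 0.185] -0.2
```

```bash
python3 -m jog '[[1,0,0,0.06,0,0,0],[1,0,0,0.12,0,0,0],[1,0,0,0.165,0,0,0],[1,0,0,0.185,0,0,0],[1,0,0,0.185,0,0,0],[0.3,0,0,0.185,0,0,0],[0.3,0,0,0.185,0,0,0],[0.3,0,0,0.185,0,0,0],[0.3,0,0,0.185,0,0,0],[0.3,0,0,0.185,0,0,0],[0.3,0,0,0.185,0,0,0],[0.3,0,0,0.185,0,0,0],[0.3,0,0,0.185,0,0,0],[0.3,0,0,0.185,0,0,0]]'
python3 go.py .361,.254,.2,98 .43,.1,.2,78 .43,-.15,.2,30  .479,-.383,.2,-6.5
```

```text
time_s: 39.17
position: [0.36, 0.2552, 0.0156]
tcp_rot: [[-0.989, -0.148, 0.001], [-0.148, 0.989, 0.0], [-0.001, 0.0, -1.0]]
force: [-0.7, -0.5, 6.6]
opening: 0.626
grasp_force: 30.0
now [0.36  0.255 0.016] 98.5 open 0.626 F [-0.7 -0.5  6.6] t 39.2
.361,.254,.2,98 -> [-0.001, -0.001, -0.184] 0.5
.43,.1,.2,78 -> [-0.047, -0.164, -0.184] 20.5
.43,-.15,.2,30 -> [-0.01, -0.411, -0.184] 68.5
.479,-.383,.2,-6.5 -> [-0.024, -0.649, -0.184] 105.0
```

```bash
python3 -m jog '[[0.3,0,0,-0.05,0,0,0],[0.3,0,0,-0.1,0,0,0],[0.3,0,0,-0.15,0,0,0],[0.3,0,0,-0.184,0,0,0],[0.3,-0.015,-0.05,-0.184,0,0,8],[0.3,-0.03,-0.1,-0.184,0,0,16],[0.3,-0.047,-0.15,-0.184,0,0,24],[0.3,-0.047,-0.2,-0.184,0,0,32],[0.3,-0.04,-0.25,-0.184,0,0,41],[0.3,-0.03,-0.3,-0.184,0,0,50],[0.3,-0.02,-0.35,-0.184,0,0,59],[0.3,-0.01,-0.4,-0.184,0,0,68],[0.3,-0.013,-0.45,-0.184,0,0,77],[0.3,-0.016,-0.5,-0.184,0,0,85],[0.3,-0.02,-0.55,-0.184,0,0,93],[0.3,-0.022,-0.6,-0.184,0,0,100],[0.3,-0.024,-0.635,-0.184,0,0,105],[0.3,-0.024,-0.649,-0.184,0,0,105],[0.3,-0.024,-0.649,-0.184,0,0,105],[0.3,-0.024,-0.649,-0.184,0,0,105]]'
python3 go.py .479,-.383,.132,-6.5
```

```text
time_s: 41.68
position: [0.4784, -0.381, 0.1986]
tcp_rot: [[0.112, 0.994, -0.002], [0.994, -0.112, 0.003], [0.002, -0.002, -1.0]]
force: [-0.1, -0.1, -2.5]
opening: 0.623
grasp_force: 30.0
now [ 0.478 -0.381  0.199] -6.4 open 0.623 F [-0.1 -0.1 -2.5] t 41.7
.479,-.383,.132,-6.5 -> [-0.002, 0.001, 0.067] 0.1
```

```bash
python3 -m jog '[[0.3,0,0.001,0.02,0,0,0],[0.3,0,0.001,0.04,0,0,0],[0.3,0,0.001,0.055,0,0,0],[0.3,0,0.001,0.063,0,0,0],[0.3,0,0.001,0.066,0,0,0],[0.3,0,0.001,0.067,0,0,0],[0.3,0,0.001,0.067,0,0,0],[0.3,0,0.001,0.067,0,0,0],[0.3,0,0.001,0.067,0,0,0]]'; python3 go.py
```

```text
time_s: 42.8
position: [0.4801, -0.3836, 0.1324]
tcp_rot: [[0.114, 0.993, 0.0], [0.993, -0.114, -0.0], [-0.0, 0.0, -1.0]]
force: [-0.7, 1.1, -1.7]
opening: 0.631
grasp_force: 30.0
now [ 0.48  -0.384  0.132] -6.5 open 0.631 F [-0.7  1.1 -1.7] t 42.8
```

```bash
python3 -m jog '[[0.3,0,0,0.001,0,0,0],[0.3,0,0,0.001,0,0,0],[0.3,0,0,0.001,0,0,0]]'; python3 go.py
```

```text
time_s: 43.18
position: [0.4801, -0.3836, 0.1315]
tcp_rot: [[0.114, 0.994, 0.0], [0.994, -0.114, -0.001], [-0.001, 0.0, -1.0]]
force: [-1.0, -0.7, 1.7]
opening: 0.628
grasp_force: 30.0
now [ 0.48  -0.384  0.132] -6.5 open 0.628 F [-1.  -0.7  1.7] t 43.2
```

Contact. Release, back off and check.

```bash
python3 -m jog '[[0.66,0,0,0,0,0,0],[0.7,0,0,0,0,0,0],[0.75,0,0,0,0,0,0],[0.8,0,0,0,0,0,0],[0.85,0,0,0,0,0,0],[0.85,0,0,0,0,0,0],[0.85,0,0,0,0,0,0],[0.85,0,0,-0.01,0,0,0],[0.85,0,0,-0.03,0,0,0],[0.85,0,0,-0.06,0,0,0],[0.85,0,0,-0.1,0,0,0],[0.85,0,0,-0.1,0,0,0],[0.5,0.05,-0.05,-0.15,0,0,0],[0.1,0.1,-0.1,-0.15,0,0,0],[0,0.15,-0.1,-0.15,0,0,0],[0,0.2,-0.08,-0.15,0,0,0],[0,0.25,-0.08,-0.15,0,0,0],[0,0.25,-0.08,-0.15,0,0,0]]'
python3 pl.py; python3 - <<'E'
from h import *
for c in("top","scene"):
    for n in("lantern0","earth_pad","hook0"): print([(round(r["p"],2),np.round(r["xyz"],3).tolist()) for r in models.tip_of(c,n) if r["p"]>.3])
E
python3 go.py .466,.384,.22,-6
```

```text
time_s: 45.42
position: [0.428, -0.1224, 0.2807]
tcp_rot: [[0.109, 0.994, -0.002], [0.994, -0.109, 0.002], [0.001, -0.002, -1.0]]
force: [0.8, -0.4, 0.5]
opening: 0.25
grasp_force: 0.0
top b1 420 (array([ 0.598, -0.398,  0.1  ,  0.057]), 82.9) [0.125 0.134 0.141]
top b0 430 (array([ 0.48 , -0.387,  0.101,  0.057]), 83.6) [0.126 0.133 0.142]
[(0.7, [0.602, -0.401, 0.125]), (0.4, [0.768, 0.149, -0.0])]
scene b1 582 (array([ 0.602, -0.398,  0.1  ,  0.061]), 83.1) [0.124 0.131 0.135]
scene b0 484 (array([ 0.483, -0.387,  0.1  ,  0.063]), 81.7) [0.123 0.131 0.138]
[(0.84, [0.596, -0.397, 0.127]), (0.6, [0.481, -0.384, 0.128]), (0.15, [0.572, 0.002, 0.085])]
[(0.93, [0.574, 0.122, 0.086]), (0.72, [0.224, -0.298, -0.004]), (0.69, [0.57, 0.001, 0.084]), (0.67, [0.574, -0.132, 0.082]), (0.65, [0.482, -0.652, -0.004]), (0.47, [0.464, 0.386, 0.128])]
[(0.51, [0.467, 0.384, 0.128])]
[(0.95, [0.576, -0.008, 0.232]), (0.88, [0.57, 0.118, 0.231]), (0.8, [0.572, -0.136, 0.235]), (0.33, [0.575, -0.136, 0.08])]
[(0.94, [0.575, -0.135, 0.082]), (0.91, [0.574, 0.12, 0.081]), (0.87, [0.223, -0.303, -0.006]), (0.86, [0.478, -0.66, -0.003]), (0.8, [0.574, 0.0, 0.086])]
[(0.9, [0.467, 0.385, 0.133])]
[(0.95, [0.575, -0.129, 0.228]), (0.88, [0.57, 0.115, 0.233]), (0.82, [0.57, -0.005, 0.23])]
now [ 0.429 -0.127  0.281] -6.6 open 0.004 F [-0.7 -0.5  0.1] t 45.9
.466,.384,.22,-6 -> [0.512, -0.022, 0.061] -0.6
```

View pics/scene5.png

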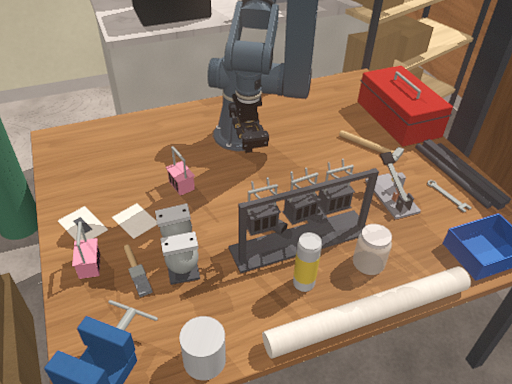

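Both plates are balanced (px 175,215 and 180,245), and the three lanterns hang. They shifted a few mm in y, well within 25 mm. Now the lever.

```bash
python3 -m jog '[[0,0.06,-0.01,0,0,0,0],[0,0.12,-0.02,0,0,0,0],[0,0.18,-0.02,0,0,0,0],[0,0.24,-0.02,0,0,0,0],[0,0.3,-0.02,0,0,0,0],[0,0.36,-0.02,0,0,0,0],[0,0.42,-0.02,0.02,0,0,0],[0,0.48,-0.022,0.04,0,0,0],[0,0.512,-0.022,0.061,0,0,0],[0,0.512,-0.022,0.061,0,0,0],[0,0.512,-0.022,0.061,0,0,0]]'
python3 go.py .466,.384,.145,-6.6 .463,.384,.125,-6.6 .456,.384,.095,-6.6 .450,.384,.075,-6.6 .447,.384,.0635,-6.6
```

```text
time_s: 47.3
position: [0.4655, 0.3845, 0.22]
tcp_rot: [[0.114, 0.993, -0.0], [0.993, -0.114, -0.001], [-0.001, -0.0, -1.0]]
force: [-0.0, 0.2, -1.0]
opening: 0.008
grasp_force: 0.0
now [0.465 0.384 0.22 ] -6.6 open 0.008 F [-0.   0.2 -1. ] t 47.3
.466,.384,.145,-6.6 -> [-0.0, 0.001, 0.075] 0.0
.463,.384,.125,-6.6 -> [-0.001, -0.002, 0.095] 0.0
.456,.384,.095,-6.6 -> [-0.001, -0.009, 0.125] 0.0
.450,.384,.075,-6.6 -> [-0.002, -0.015, 0.145] 0.0
.447,.384,.0635,-6.6 -> [-0.002, -0.018, 0.157] 0.0
```

```bash
python3 -m jog '[[0,0,0,0.05,0,0,0],[0,0,0.001,0.075,0,0,0],[0,-0.001,-0.002,0.095,0,0,0],[0,-0.001,-0.005,0.11,0,0,0],[0,-0.001,-0.009,0.125,0,0,0],[0,-0.001,-0.012,0.135,0,0,0],[0,-0.002,-0.015,0.145,0,0,0],[0,-0.002,-0.016,0.15,0,0,0],[0,-0.002,-0.018,0.154,0,0,0],[0,-0.002,-0.018,0.157,0,0,0],[0,-0.002,-0.018,0.157,0,0,0],[0,-0.002,-0.018,0.157,0,0,0]]'
```

```text
time_s: 48.8
position: [0.4483, 0.386, 0.0635]
tcp_rot: [[0.114, 0.993, 0.002], [0.993, -0.114, 0.001], [0.002, 0.002, -1.0]]
force: [5.0, 0.2, 4.8]
opening: 0.006
grasp_force: 2.4
```

```bash
python3 -m jog '[[0,0,0,0.002,0,0,0],[0,0,0,0.002,0,0,0],[0,0,0,0.002,0,0,0]]'; python3 -m jog '[[0,0,0,-0.01,0,0,0],[0,0,0,-0.04,0,0,0],[0,0,0,-0.09,0,0,0],[0,0,-0.05,-0.14,0,0,0],[0,-0.06,-0.05,-0.14,0,0,0],[0,-0.12,-0.05,-0.14,0,0,0],[0,-0.12,-0.05,-0.14,0,0,0],[0,-0.12,-0.05,-0.14,0,0,0]]'
python3 - <<'E'
from meas import *
ims=[]
for cam in("top","scene"):
    im,d=viewer.capture(cam); C=cloud(cam,d); ims.append(im)
    P=near(C,(.448,.385),.03,.04,.14); print(cam,"pad",len(P),np.median(P,0).round(3))
    for n in("earth_pad","lantern0","plate0"): print([(round(r["p"],2),np.round(r["xyz"],3).tolist()) for r in models.tip_of(cam,n) if r["p"]>.3])
cv2.imwrite("pics/fin.png",np.vstack([cv2.resize(ims[1][140:290,150:430],(560,300)),cv2.resize(ims[0][130:280,100:380],(560,300))]))
E
```

```text
time_s: 49.18
position: [0.4482, 0.386, 0.0616]
tcp_rot: [[0.114, 0.993, 0.002], [0.993, -0.114, 0.001], [0.002, 0.002, -1.0]]
force: [3.9, 0.6, 5.7]
opening: 0.003
grasp_force: 2.6
time_s: 50.18
position: [0.3826, 0.2716, 0.2007]
tcp_rot: [[0.115, 0.993, -0.003], [0.993, -0.115, -0.0], [-0.001, -0.003, -1.0]]
force: [-0.8, -0.1, 0.7]
opening: 0.002
grasp_force: 0.0
top pad 0 [nan nan nan]
[]
[(0.97, [0.483, -0.657, -0.003]), (0.73, [0.573, -0.133, 0.083]), (0.71, [0.575, 0.121, 0.085]), (0.66, [0.572, -0.002, 0.081]), (0.64, [0.224, -0.3, -0.005])]
[(0.9, [0.602, -0.396, 0.126]), (0.66, [0.574, -0.136, 0.082]), (0.6, [0.482, -0.381, 0.124])]
scene pad 96 [0.457 0.388 0.054]
[(0.74, [0.446, 0.388, 0.066])]
[(0.9, [0.573, 0.001, 0.085]), (0.86, [0.573, 0.119, 0.08]), (0.73, [0.22, -0.302, -0.005]), (0.71, [0.572, 0.117, 0.238]), (0.67, [0.573, -0.136, 0.082]), (0.67, [0.482, -0.661, -0.003])]
[(0.68, [0.6, -0.399, 0.126]), (0.63, [0.482, -0.386, 0.126]), (0.55, [0.545, -0.057, -0.002])]
  return _methods._mean(a, axis=axis, dtype=dtype,
  ret = um.true_divide(
```

View pics/fin.png

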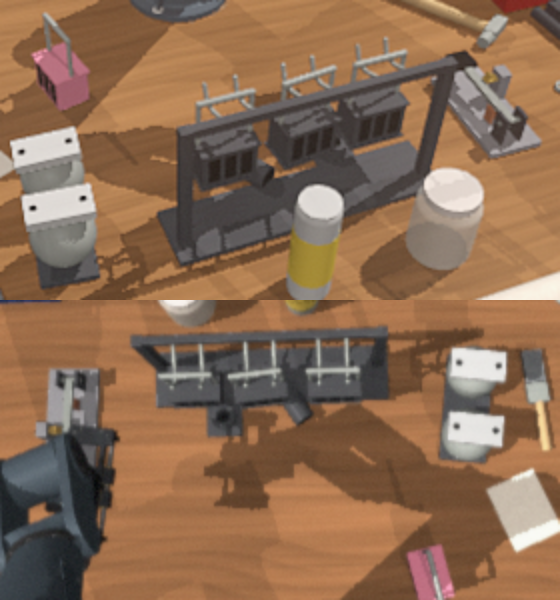

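The lever stays down (pad at about 0.058 m). All three lanterns hang and both plates are level, and the robot is clear, so I'm handing in.

```bash
python3 -c "
from h import *
print(workorder.hand_in())"
```

```text
the job is handed in; nothing more can be done
None
```

The job is handed in, though no verdict came back: the last pictures showed all three lanterns on their own hooks, both plates balanced on the balls, the earthing lever held down and the arm clear.

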